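# Corner-check the bakery's counter scale

### The arm

A 6-joint arm with a two-finger parallel gripper is mounted at the origin on the work surface. World frame = base frame: x ahead of the robot, y to its left, z up, the work surface at z = 0. Lengths are in m, angles in rad, forces in N, time in s.
With the tool pointing down it reaches from about 0.35 to 0.775 m from the base axis. Payload 7.3 kg.
Tool frame: the origin (TCP) lies on the mounting face of the last link; the fingertips stand 178 mm ahead of it and the grasp point (between the pads) lies 159 mm ahead of it (robot.grip_depth is the distance from the TCP to the grasp point, in m); z points along the fingers, y is the line along which they close (so a half turn about z gives the same grasp; the last joint's range is limited). The gripper opens to 92 mm and grips with 3 to 60 N. Pads are 19 mm wide; open, the fingers measure 130 mm over their backs; the gripper's body (75 mm by 190 mm) begins 47 mm behind the grasp point.
Start: joints at [0.998, 0.342, 1.524, -0, 1.275, -0.146], TCP at [0.217, 0.478, 0.405] pointing down, gripper open.
Joint ranges: [-2.53, 2.53], [-0.77, 2.02], [0.04, 2.7], [-1, 4.14], [0.28, 2.66], [-3.11, 3.11]. Speed limits (rad/s): [2.57, 2.57, 3.14, 3.14, 3.14, 3.14].

### API

Orientations are given as [roll, pitch, yaw] about the fixed x, y, z axes, in that order (R = Rz(yaw) Ry(pitch) Rx(roll)).
In Python, from cell import observe, cams, robot, models gives the robot as it stands.
- The arm moves only by the shell command python3 -m jog 'ROWS' [FORCE]. ROWS is JSON, a list of rows, each a list of 3 entries, a list of its own where there are three numbers: the shift along the tool's x, y, z each as a share of 0.4 m, from -1 to 1, then the turn about the tool's z as a share of pi rad, from -1 to 1, then the closure, from 0 (fully open) to 1 (shut). In form: [[[x, y, z], turn, jaw], ...]. A call has 1 to 12 rows; each row is the pose to reach, as a shift and turn from the pose commanded when the call began, along the tool's axes at that moment, turning the shorter way round; what a row does not reach only later rows make up. A row lasts 1/8 s, in which the tool goes at most 62.5 mm and 10.7 degrees, less where a joint would pass 70% of its speed; a pose out of reach is approached as far as the arm can. A call with a number of a shift or a turn outside -1 to 1 is refused whole. A call with a gripper value outside its range is refused whole. The fingers move at their own pace and stop on an object; FORCE is the grip in N (left out, the last holds). Time passes only in rows, so rows that repeat a pose let the fingers close. It gives the time, the measured TCP pose, the force, the opening and the grip force at its end, in the units of the state.
- observe(): the state, without advancing time (a new reading comes with each control period).
- cams.read_camera(name): name is "scene" or "side" or "wrist"; returns the picture (480x640x3 uint8, red, green, blue); there is no depth.
- cams.camera_model(name): a dict with "camera_matrix" (3x3 intrinsics, pixels), "k1" (the pictures are not rectified: a ray, as slopes to the right and down, at radius r is drawn at 1 + k1 r^2 times it, then the intrinsics apply), "pose" (4x4, takes a point from camera to world coordinates). Camera axes: x right, y down, z forward; pixel columns grow to the right and rows downward; lengths in m; the calibration is good to about 2 mm. A picture is of the moment at which its call begins: read the wrist's pose just before it. camera_model takes no time and is no camera call; for the wrist camera it gives the pose at the moment of the call.
- robot.hand_in(): hands the job in; it is judged then, once.
Trained networks look in the newest picture that a camera, given by its name, has taken for a name from the list of things; names that differ only in an ending like _2 or _b are one class to them, and where a whole thing is asked for, a point or a joint stands for the part that bears it (a point fixed in the world has none). Each returns a list of dicts, best first, with "confidence" (0 to 1); they miss things now and then, are a little off and sometimes report something else, mostly with a low value. They report only what shows in the picture. A call takes as long as a camera call.
- models.find_in(target, camera): "position" ([x, y, z] in m, in world coordinates, good to about 4 mm: the middle of the surface that is visible of it).
- models.pinpoint(target, camera): "position" ([x, y, z] in m, in world coordinates, good to about 4 mm: a listed point, or the origin of a listed thing).
The state is a dict: "time": time; "qpos": joint angles; "qvel": joint speeds; "joint_efforts": joint torques, N m; "tool_pos": TCP position; "tool_rot": TCP orientation; "contact_force": force on the tool from outside, world axes, zero at the start; "torque": the same for the moment, N m; "opening": finger opening in m; "grip_force": force on a finger pad.
Only numpy, scipy, OpenCV 4.12 (cv2) and the standard library are available. Lean on these libraries where they do the work, as an engineer would, in place of code of your own. Each camera call takes 0.05 s, during which the arm holds its last target. There are 200 camera calls.

### The job

Corner-check the counter scale before the shop opens. With your fingertips press down on the back left corner of its platform (left as you stand facing the dial, back is the side away from the dial) until the pointer stands at the black marker clipped on the dial's rim, without running well past it, keep it there for about a second, then let go so that the pointer comes back to zero at the top; after that do the same on the diagonally opposite corner, the front right one next to the dial. Push only: grasp and lift nothing, do not turn the marker, and leave the things standing round the scale where they are.

Things in the scene. Friction and masses are not known exactly. Their poses are not given: they have to be found in the camera images.
- scale: Spring counter scale, white housing, stands fast (never moves). Origin on the counter under the middle of the platform; +x towards the dial side, z up. Facing the dial one looks along its -x, with +y on the right. Housing x and y within 98 mm, 125 mm high; before it a panel slopes down at 45 degrees to x = 208 mm with the round dial: centre at (148, 0, 77) mm, rim 147 mm across.
- load (a joint): How far the platform's stem is pushed down, m: 0 at rest, 0.040 at full scale (2 kg), stop at 0.044. Spring 490 N/m, damper 34 N s/m: about 0.5 N for each mm. It springs back to 0 when let go, without bouncing.
- pointer (a joint): The dial's black pointer, rad clockwise (seen facing the dial) from zero at the upper end of the slope; 5.03 = full scale. Geared to load: pointer = 125.66 x load, so 7.2 degrees for each mm. White dial face, black graduations without numbers: 40 divisions of 7.2 degrees (50 g), every fifth one long.
- marker (a joint): The black clip-on portion marker on the dial's rim, rad clockwise from zero like pointer: the pointer stands at the marker when both values are equal. Set between 1.9 and 4.0 rad (load 0.015 to 0.032, a push of 7 to 16 N); held by friction.
- pitch (a joint): small springy give of the platform, rad: positive = the dial-side (+x) edge dips; 30 N m/rad, stops at 0.06. Does not move the pointer.
- roll (a joint): the same sideways: positive = the edge on +y of the scale (right, as one faces the dial) dips; 30 N m/rad, stops at 0.06.
- platform_middle (a point): middle of the platform's upper face. The platform is a flat bare stainless plate 190 x 190 x 4 mm, square to the scale, its upper face 178 mm above the counter at rest, no rim.
- corner_back_left (a point): point to press at the back left corner, on the platform's upper face: 65 mm back (-x of the scale) and 65 mm to the left (-y of the scale) of its middle; 30 mm in from both edges.
- corner_front_right (a point): point to press at the front right corner, on the platform's upper face: 65 mm towards the dial (+x) and 65 mm to the right (+y) of its middle.
- pointer_tip (a point): tip of the pointer, 56 mm from the dial's centre, over the face.
- marker_tip (a point): inner point of the marker, 62 mm from the dial's centre. Its axes turn with the marker: -x points outward from the dial's centre, +y is clockwise.
- loaf: round brown loaf, 140 mm across, 78 mm high, loose beside the scale; origin under its centre.
- jam: glass jam jar with a metal lid, 66 mm across, 95 mm high, loose; origin under its centre.
- price_tag: blank black price board 85 x 52 mm on a thin rod in a wooden foot 45 x 60 mm, 141 mm high, loose; origin under the foot.
- scraper: bench scraper lying flat: steel blade 145 mm wide with a dark wooden grip, 120 mm long, 22 mm high, loose; origin on the counter near its middle.

How it is judged:
On the way, in this order (a step that is already met when the one before it is completed fails the run):
1. the fingers hold the back left corner down with the pointer at the marker (within about 10 degrees) for half a second (distance between pointer_tip and marker_tip below 0.012 m and value of joint each of pitch, roll below -0.006 rad and contact force between the fingers and scale above 2 N), for 0.5 s.
2. the platform is let go and the pointer is back at zero (value of joint load below 0.0015 m and contact force between anything else and scale below 0.3 N), for 0.2 s.
3. the fingers hold the front right corner down with the pointer at the marker (within about 10 degrees) for half a second (distance between pointer_tip and marker_tip below 0.012 m and value of joint each of pitch, roll above 0.006 rad and contact force between the fingers and scale above 2 N), for 0.5 s.
At the end, for the whole second after the job is handed in: The platform is free, level and at rest with the pointer at zero (platform within 1.5 mm of its rest height), the marker is where it was set (8 mm) and the loaf, the jar, the price tag and the scraper stand where they stood (25 mm) (value of joint load between -0.0015 and 0.0015 m and velocity of joint load between -0.005 and 0.005 m/s and value of joint pitch between -0.004 and 0.004 rad and value of joint roll between -0.004 and 0.004 rad and distance of marker_tip from where it was at the start of the episode below 0.008 m and distance of each of loaf, jam, price_tag, scraper from where it was at the start of the episode below 0.025 m); the robot touches nothing.
It fails at once if the pointer is pushed more than 25 degrees past the marker (y of pointer_tip in the frame of marker_tip above 0.0237 m and x of pointer_tip in the frame of marker_tip below 0.05 m).
It fails at once if the platform is pulled upwards (value of joint load below -0.003 m).
It fails at once if the marker is turned (distance of marker_tip from where it was at the start of the episode above 0.01 m).
It fails at once if a thing beside the scale is shifted, lifted or knocked over (distance of any of loaf, jam, price_tag, scraper from where it was at the start of the episode above 0.03 m or angle between any of jam, price_tag's own z axis and vertical above 0.5 rad).
It also fails if it takes over 54 s, if anything falls off the work surface, if the arm or the gripper's body presses on something with over 40 N, if the wrist force passes 120 N, or if a joint passes its speed limit or range.

## Working session

There is one attempt and no reset: what is moved stays moved. The work goes in short steps, Python scripts to look and compute and a shell command to move; the robot and the scene stay as the last step left them, time stands still between calls to the robot, and variables do not carry over. Pictures are saved under pics/ and viewed, at most 10 in all, crops included, and the job is handed in when it is done.

```bash
mkdir -p pics; python3 - <<'E'
from cell import observe,cams,robot,models
import cv2,numpy as np
ims=[]
for c in("scene","side"):
    im=cams.read_camera(c); cv2.imwrite(f"pics/{c}.png",im[:,:,::-1])
    for t in["platform_middle","corner_back_left","corner_front_right","pointer_tip","marker_tip","scale","loaf","jam","price_tag","scraper"]:
        r=models.pinpoint(t,c)
        print(c,t,[(np.round(d["position"],3).tolist(),round(d["confidence"],2)) for d in r[:1]])
    m=cams.camera_model(c);print(np.round(m["pose"],3).tolist())
s=observe();print(s["time"],s["tool_pos"],s["tool_rot"],s["contact_force"])
E
```

```text
scene platform_middle [([0.534, -0.01, 0.178], 0.66)]
scene corner_back_left [([0.481, -0.085, 0.178], 0.66)]
scene corner_front_right [([0.586, 0.068, 0.176], 0.81)]
scene pointer_tip [([0.644, 0.014, 0.119], 0.43)]
scene marker_tip [([0.692, 0.078, 0.065], 0.62)]
scene scale [([0.531, -0.008, -0.002], 0.76)]
scene loaf [([0.377, 0.178, 0.001], 0.96)]
scene jam [([0.662, -0.215, 0.002], 0.9)]
scene price_tag [([0.592, 0.229, -0.001], 0.64)]
scene scraper [([0.473, -0.237, 0.002], 0.86)]
[[0.704, 0.558, -0.44, 1.088], [0.711, -0.553, 0.435, -0.503], [0.0, -0.619, -0.786, 1.081], [0.0, 0.0, 0.0, 1.0]]
side platform_middle [([0.533, -0.012, 0.183], 0.96)]
side corner_back_left [([0.484, -0.082, 0.179], 0.86)]
side corner_front_right []
side pointer_tip []
side marker_tip []
side scale [([0.536, -0.012, -0.001], 0.75)]
side loaf [([0.372, 0.18, -0.002], 0.73)]
side jam [([0.66, -0.217, 0.003], 0.87)]
side price_tag [([0.593, 0.231, -0.002], 0.93)]
side scraper []
[[0.883, -0.344, 0.321, 0.296], [-0.47, -0.642, 0.606, -0.457], [-0.002, -0.686, -0.728, 0.726], [0.0, 0.0, 0.0, 1.0]]
1.1 [0.21731169 0.477916   0.40475768] [3.14146230e+00 5.72737989e-06 2.71477897e+00] [ 0.26586364 -0.03106046  0.32752897]
```

View pics/scene.png

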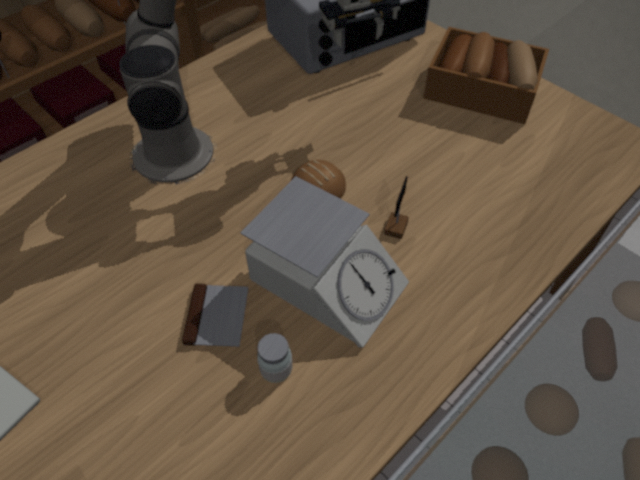

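View pics/side.png

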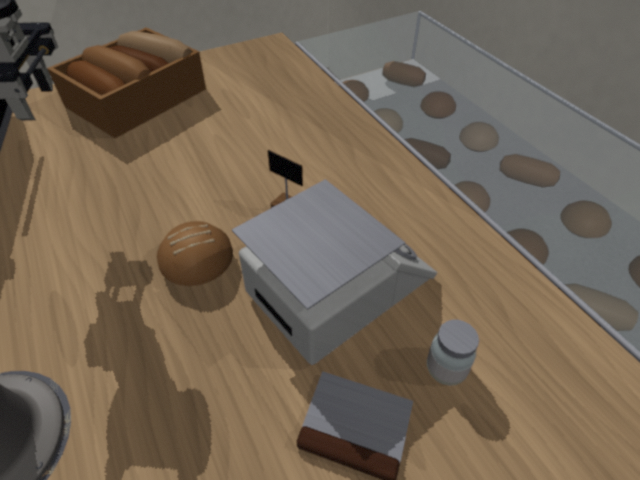

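The scene view shows the dial: pointer at rest with its tip near (351,266), black marker near (391,271). The corners of the platform are clear from above, and the side view shows the loaf, tag, jar and scraper all standing lower than the platform. Next I fit the scale's pose and read the marker angle.

```bash
cat > h.py <<'E'
from cell import observe,cams,robot,models
import cv2,numpy as np
MID=np.array([.534,-.0105]); YAW=0.19
def proj(P,c="scene"):
    m=cams.camera_model(c);T=np.linalg.inv(m["pose"]);p=P@T[:3,:3].T+T[:3,3]
    s=p[:,:2]/p[:,2:];s=s*(1+m["k1"]*(s**2).sum(1,keepdims=True))
    K=np.array(m["camera_matrix"]);return s*[K[0,0],K[1,1]]+K[:2,2]
def world(P,mid=MID,yaw=YAW):
    c,s=np.cos(yaw),np.sin(yaw);P=np.asarray(P,float)
    return np.c_[P[:,0]*c-P[:,1]*s+mid[0],P[:,0]*s+P[:,1]*c+mid[1],P[:,2]]
def dial(a,r):
    a,r=np.broadcast_arrays(a,r);k=np.sqrt(.5);u=r*np.cos(a)
    return np.c_[(.148-u*k).ravel(),(r*np.sin(a)).ravel(),(.077+u*k).ravel()]
def unwrap(im):  # rows: radius 0..80 mm (4px/mm->320), cols: 2 px/deg
    a,r=np.meshgrid(np.radians(np.arange(0,360,.5)),np.arange(0,.08,.00025))
    q=proj(world(dial(a,r))).astype(np.float32).reshape(*a.shape,2)
    return cv2.remap(im,q[...,0],q[...,1],cv2.INTER_CUBIC)
E
python3 - <<'E'
from h import *
im=cv2.imread("pics/scene.png")
u=unwrap(im)
q=proj(world(dial(np.radians(np.arange(0,360,30)),.0735)))
big=cv2.resize(im[210:360,230:430],None,fx=3,fy=3,interpolation=cv2.INTER_CUBIC)
for P in (q,proj(world([[.095,.095,.178],[-.095,.095,.178],[-.095,-.095,.178],[.095,-.095,.178]]))):
    for p in P: cv2.circle(big,tuple(int(v) for v in (p-[230,210])*3),2,(0,0,255),-1)
out=np.zeros((450+140,720,3),np.uint8);out[:450,:600]=big;out[450:]=cv2.resize(u,(720,140),interpolation=cv2.INTER_AREA)
cv2.imwrite("pics/u.png",out)
E
```

```text
(no output)
```

View pics/u.png

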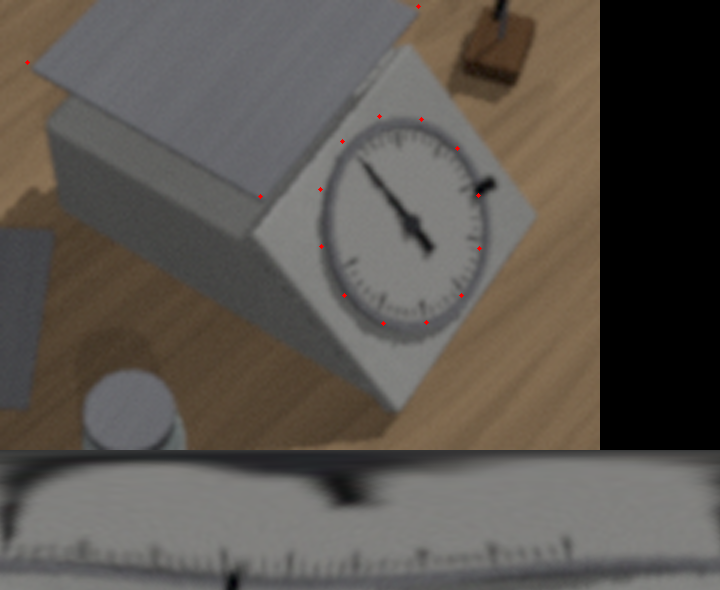

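```bash
python3 -m jog '[[[0,0,-0.05],0,1],[[-0.15,-0.15,-0.05],0,1],[[-0.3,-0.3,-0.05],0,1],[[-0.45,-0.5,-0.05],0,1],[[-0.6,-0.65,-0.05],0,1],[[-0.6,-0.8,-0.05],0,1],[[-0.7,-0.9,-0.05],0,1],[[-0.7,-0.9,-0.05],0,1]]' 20
```

```text
time: 2.1
tool_pos: [0.3194, 0.0534, 0.4251]
tool_rot: [3.141, 0.002, 2.715]
contact_force: [1.7, -0.5, -0.3]
opening: 0.0163
grip_force: 0.0
```

The pose fit is good to a few mm. In the unwrapped dial strip the marker sits at column ~232, just past the third long tick (~224), which makes it roughly 112°. I move over the corner and refine the dial calibration on its long ticks.

```bash
python3 -m jog '[[[-0.15,-0.04,0],0,1],[[-0.3,-0.08,0],0,1],[[-0.51,-0.14,0],0,1],[[-0.51,-0.14,0],0,1],[[-0.51,-0.14,0.14],0,1],[[-0.51,-0.14,0.14],0,1],[[-0.51,-0.14,0.14],0,1]]'
cat >> h.py <<'E'
OFF=np.zeros(2)
def unw(im,off,r0,r1):
    a,r=np.meshgrid(np.radians(np.arange(0,360,.5)),np.arange(r0,r1,.0005))
    q=(proj(world(dial(a,r)))+off).astype(np.float32).reshape(*a.shape,2)
    return cv2.remap(cv2.cvtColor(im,cv2.COLOR_BGR2GRAY) if im.ndim==3 else im,q[...,0],q[...,1],cv2.INTER_CUBIC).astype(float)
E
python3 - <<'E'
from h import *
im=cv2.imread("pics/scene.png")
best=[]
for dx in np.arange(-4,4.1,.25):
  for dy in np.arange(-4,4.1,.25):
    p=unw(im,[dx,dy],.050,.060).mean(0); p=p-cv2.blur(p[None],(41,1))[0]
    best.append((sum(p[72*k-1:72*k+2].mean() for k in range(1,9)),dx,dy))
best.sort();print(best[:5])
for b in best[:3]:
    u=unw(im,b[1:],.066,.080).mean(0);w=np.clip(np.median(u)-25-u,0,None);w[:150]=0;w[480:]=0
    print("marker deg",(w*np.arange(720)).sum()/w.sum()/2,u.argmin()/2)
    u=unw(im,b[1:],.02,.045).mean(0);print("pointer",u.argmin()/2)
s=observe();print(s["time"],s["tool_pos"],s["contact_force"])
n=cams.read_camera("scene");cv2.imwrite("pics/s2.png",n[200:360,220:430,::-1].repeat(3,0).repeat(3,1))
E
```

```text
time: 2.98
tool_pos: [0.4825, -0.0801, 0.3702]
tool_rot: [3.141, 0.002, 2.715]
contact_force: [-0.4, -0.9, -0.8]
opening: 0.0001
grip_force: 0.0
[(np.float64(-120.24308943089389), np.float64(2.0), np.float64(1.0)), (np.float64(-118.54308943089302), np.float64(2.25), np.float64(1.0)), (np.float64(-117.49715447154404), np.float64(2.0), np.float64(1.25)), (np.float64(-117.17764227642239), np.float64(2.0), np.float64(0.75)), (np.float64(-116.10813008130037), np.float64(2.25), np.float64(0.75))]
marker deg 113.02496194824961 113.0
pointer 1.0
marker deg 112.787759775079 113.0
pointer 0.0
marker deg 112.65810375558961 113.0
pointer 1.5
2.975 [ 0.48252626 -0.08012423  0.37023241] [-0.3840878  -0.86629084 -0.77892801]
```

View pics/s2.png

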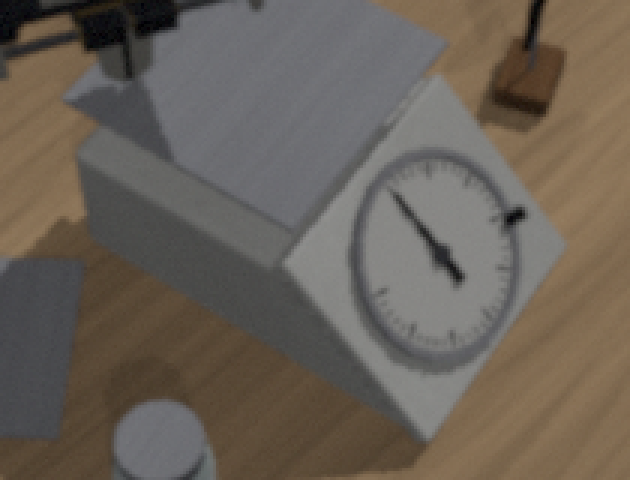

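The closed fingers hover over the back left corner at about (125,65) in the crop; the pointer is at zero and the marker at ~113° (load ≈15.7 mm). I press in stages.

```bash
python3 -m jog '[[[0,0,0.03],0,1],[[0,0,0.045],0,1],[[0,0,0.06],0,1],[[0,0,0.065],0,1],[[0,0,0.065],0,1],[[0,0,0.065],0,1]]'
cat > m.py <<'E'
from h import *
n=cams.read_camera("scene")
for o in([2,1],[2.25,1],[2,1.25]):
    u=unw(cv2.cvtColor(n,cv2.COLOR_RGB2BGR),o,.025,.052).mean(0);v=unw(cv2.cvtColor(n,cv2.COLOR_RGB2BGR),o,.066,.080).mean(0)
    print("pointer",u.argmin()/2,"marker",(150+v[150:480].argmin())/2)
s=observe();print(s["time"],s["tool_pos"],s["contact_force"])
E
python3 m.py
```

```text
time: 3.78
tool_pos: [0.4825, -0.0802, 0.3432]
tool_rot: [3.141, 0.002, 2.715]
contact_force: [1.7, 0.6, 5.2]
opening: 0.0005
grip_force: 2.8
pointer 82.5 marker 113.0
pointer 81.5 marker 113.0
pointer 82.0 marker 113.0
3.825 [ 0.48250882 -0.08021656  0.34326991] [ 1.04665596 -0.17388354  5.38394029]
```

```bash
python3 -m jog '[[[0,0,0.006],0,1],[[0,0,0.012],0,1],[[0,0,0.012],0,1],[[0,0,0.012],0,1]]'
python3 m.py; python3 - <<'E'
from h import *
n=cams.read_camera("scene");cv2.imwrite("pics/s3.png",n[200:360,220:430,::-1].repeat(3,0).repeat(3,1))
E
```

```text
time: 4.32
tool_pos: [0.4825, -0.0802, 0.3387]
tool_rot: [3.141, 0.002, 2.715]
contact_force: [0.8, 0.2, 7.6]
opening: 0.0003
grip_force: 3.7
pointer 110.5 marker 113.0
pointer 110.0 marker 113.0
pointer 110.0 marker 113.0
4.375 [ 0.4825204  -0.08023538  0.33871605] [-0.34264223  0.64714779  7.57263128]
```

View pics/s3.png

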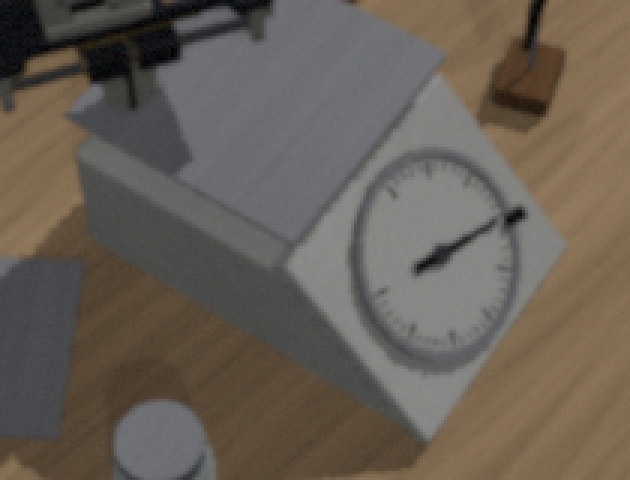

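The pointer at about (495,222) points straight at the marker at (515,215). I hold for about a second, then lift clear.

```bash
python3 -m jog '[[[0,0,0.001],0,1],[[0,0,0.001],0,1],[[0,0,0.001],0,1],[[0,0,0.001],0,1],[[0,0,0.001],0,1],[[0,0,0.001],0,1],[[0,0,0.001],0,1],[[0,0,0.001],0,1],[[0,0,0.001],0,1]]'
python3 m.py
python3 -m jog '[[[0,0,-0.02],0,1],[[0,0,-0.06],0,1],[[0,0,-0.1],0,1],[[0,0,-0.14],0,1],[[0,0,-0.14],0,1],[[0,0,-0.14],0,1],[[0,0,-0.14],0,1]]'
python3 m.py
```

```text
time: 5.55
tool_pos: [0.4825, -0.0803, 0.3384]
tool_rot: [3.141, 0.002, 2.715]
contact_force: [-0.2, 0.8, 7.9]
opening: -0.0001
grip_force: 3.8
pointer 112.5 marker 113.0
pointer 112.5 marker 113.0
pointer 112.0 marker 113.0
5.6 [ 0.48251565 -0.08024277  0.33835566] [-0.18229804  0.46438571  7.133178  ]
time: 6.48
tool_pos: [0.482, -0.0801, 0.3927]
tool_rot: [-3.141, -0.002, 2.715]
contact_force: [0.4, -0.3, -0.0]
opening: 0.0006
grip_force: 0.0
pointer 1.0 marker 113.0
pointer 0.0 marker 112.5
pointer 1.5 marker 112.5
6.525 [ 0.48207608 -0.08018084  0.39279888] [ 0.30623147 -0.17661229  0.33779013]
```

Pointer is back at zero. Now over to the front right corner, then down in stages.

```bash
python3 -m jog '[[[-0.03,0.12,0],0,1],[[-0.06,0.26,0],0,1],[[-0.08,0.38,0],0,1],[[-0.09,0.44,0],0,1],[[-0.09,0.44,0],0,1],[[-0.09,0.44,0],0,1],[[-0.09,0.44,0.06],0,1],[[-0.09,0.44,0.1],0,1],[[-0.09,0.44,0.12],0,1],[[-0.09,0.44,0.12],0,1],[[-0.09,0.44,0.12],0,1]]'
python3 m.py
```

```text
time: 7.9
tool_pos: [0.5878, 0.0648, 0.3463]
tool_rot: [3.141, 0.001, 2.715]
contact_force: [-2.4, -1.4, 4.1]
opening: 0.0004
grip_force: 2.1
pointer 63.0 marker 113.0
pointer 62.0 marker 113.0
pointer 63.0 marker 112.5
7.95 [0.58788254 0.06490992 0.3463226 ] [-2.33269025 -2.50787186  4.06558704]
```

```bash
python3 -m jog '[[[0,0,0.008],0,1],[[0,0,0.014],0,1],[[0,0,0.019],0,1],[[0,0,0.019],0,1],[[0,0,0.019],0,1]]'
python3 m.py; python3 - <<'E'
from h import *
n=cams.read_camera("scene");cv2.imwrite("pics/s4.png",n[200:360,220:430,::-1].repeat(3,0).repeat(3,1))
E
```

```text
time: 8.57
tool_pos: [0.5879, 0.0651, 0.339]
tool_rot: [3.141, 0.002, 2.715]
contact_force: [-1.7, -1.4, 6.9]
opening: 0.0004
grip_force: 3.6
pointer 108.0 marker 113.0
pointer 107.5 marker 113.0
pointer 107.5 marker 112.5
8.625 [0.58792544 0.06506244 0.339029  ] [-2.07068151 -1.85081453  7.61130773]
```

View pics/s4.png

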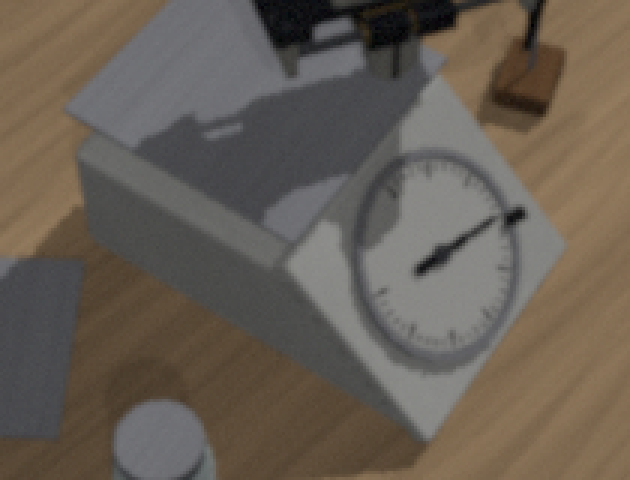

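The fingers are on the front right corner at about (390,70) and the pointer is about 5° short of the marker. I press 0.8 mm more, hold, then let go.

```bash
python3 -m jog '[[[0,0,0.002],0,1],[[0,0,0.002],0,1],[[0,0,0.002],0,1],[[0,0,0.002],0,1],[[0,0,0.002],0,1],[[0,0,0.002],0,1],[[0,0,0.002],0,1],[[0,0,0.002],0,1],[[0,0,0.002],0,1],[[0,0,0.002],0,1]]'
python3 m.py
python3 -m jog '[[[0,0,-0.02],0,1],[[0,0,-0.06],0,1],[[0,0,-0.1],0,1],[[0,0,-0.15],0,1],[[0,0,-0.2],0,1],[[0,0,-0.2],0,1],[[0,0,-0.2],0,1],[[0,0,-0.2],0,1],[[0,0,-0.2],0,1]]'
python3 m.py
```

```text
time: 9.93
tool_pos: [0.5879, 0.0651, 0.3383]
tool_rot: [3.141, 0.002, 2.715]
contact_force: [-2.5, -3.5, 7.4]
opening: -0.0002
grip_force: 3.7
pointer 112.0 marker 113.0
pointer 111.5 marker 113.0
pointer 111.5 marker 113.0
9.975 [0.58794184 0.06508193 0.33829088] [-2.61969981 -1.9997641   6.55660975]
time: 11.1
tool_pos: [0.5878, 0.0651, 0.4164]
tool_rot: [-3.141, -0.001, 2.715]
contact_force: [0.6, 0.1, -0.6]
opening: 0.0005
grip_force: 0.0
pointer 1.0 marker 113.0
pointer 0.0 marker 113.0
pointer 1.5 marker 112.5
11.15 [0.58783872 0.06509035 0.41655571] [-0.16263346  0.01573141 -0.16050015]
```

```bash
python3 -c "
from cell import robot
print(robot.hand_in())"
```

```text
the job is handed in; nothing more can be done
None
```

I pressed the back left corner, then the front right one, to the marker (within about 2° by the camera) and held each for over a second. The pointer came back to zero after each press, the marker reading did not change, and the job is handed in; the hand-in returned no verdict.

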